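# Set a mirror into the sloping lid of a vanity case and hold it down

## Robot

A 6-joint arm with a two-finger parallel gripper is mounted at the origin on the work surface. World frame = base frame: x ahead of the robot, y to its left, z up, the work surface at z = 0. Lengths are in m, angles in degrees, forces in N, time in s.
With the tool pointing down it reaches from about 0.3 to 0.75 m from the base axis. Payload 8.5 kg.
Tool frame: the origin (TCP) lies at the very end of the fingers, on their centre line; the grasp point (between the pads) lies 19 mm behind it (env.grip_depth is the z of the grasp point in the tool frame, in m); z points along the fingers, y is the direction in which the jaws open and shut (so a half turn about z gives the same grasp; the last joint's range is limited). The gripper opens to 85 mm and grips with 20 to 120 N. Pads are 22 mm wide; open, the fingers measure 114 mm over their backs; the gripper's body (76 mm by 85 mm) begins 54 mm behind the grasp point. The pads swing forward as they close: fully open they stand 13 mm farther back than shut.
Start: joints at [61.06, 21.807, 74.336, -0, 83.858, -12.336], TCP at [0.157, 0.527, 0.197] pointing down, gripper open.
Joint ranges: [-178.18, 178.18], [-50.72, 133.34], [12.68, 142.11], [-81.47, 261.47], [9.98, 163.14], [-165.26, 165.26]. Speed limits (degrees/s): [136.94, 136.94, 180, 180, 180, 180].

## Interface

Orientations are given as a 3x3 rotation matrix whose columns are the frame's x, y, z axes.
In Python, from rig import env gives the robot as it stands.
- The arm moves only by the tool apply_moves, never from a script. Its argument "plan" is a list of rows, each an object of numbers: "tx", "ty", "tz": the shift along the world's x, y, z in mm; "rx", "ry", "rz": the turn, a rotation vector about the world's x, y, z in rad; "jaw": the opening, from -1 (shut) to 1 (fully open). A call has 1 to 12 rows; each row is the pose to reach, as a shift and turn from the pose measured when the call began; what a row does not reach only later rows make up. A row lasts 1/10 s, in which the tool goes at most 50 mm and 8.59 degrees, less where a joint would pass 70% of its speed; a pose out of reach is approached as far as the arm can. A call with a gripper value outside its range is refused whole. The fingers move at their own pace and stop on an object; "grip_force" is the grip in N (left out, the last holds). Time passes only in rows, so rows that repeat a pose let the fingers close. It gives the time, the measured TCP pose, the force and the opening at its end, in the units of the state.
- env.observe(): the state, without advancing time (a new reading comes with each control period).
- env.get_image(name): name is "scene" or "top"; returns a dict with "image" (480x640x3 uint8, red, green, blue), "intrinsics" (3x3 intrinsics, pixels), "k1" (the pictures are not rectified: a ray, as slopes to the right and down, at radius r is drawn at 1 + k1 r^2 times it, then the intrinsics apply), "world_from_camera" (4x4, takes a point from camera to world coordinates). Camera axes: x right, y up, looking along -z (the intrinsics and any distortion apply to the point x, -y, -z); pixel columns grow to the right and rows downward; lengths in m; the calibration is good to about 2 mm. A picture is of the moment at which its call begins. There is no depth.
- env.close_job(): hands the job in, once; it reports no verdict.
The state is a dict: "time_s": time; "q": joint angles; "qvel": joint speeds; "joint_efforts": joint torques, N m; "position": TCP position; "tool_rot": TCP orientation; "ft_force": force on the tool from outside, world axes, zero at the start; "wrist_torque": the same for the moment, N m; "grip_width": finger opening in m.
Only numpy, scipy, OpenCV 4.12 (cv2) and the standard library are available. Lean on these libraries where they do the work, as an engineer would, in place of code of your own. Each camera call takes 0.05 s, during which the arm holds its last target.

## Task

Pick the mirror up off the cork mat by the red suction lifter on its face and set it flush into the mirror recess inside the vanity case's thrown-back lid, where the tape strips are. Match the lid's slope, go gently because it is glass, and press it squarely home with about 10 N so that the tape bonds. Do not shift the lid or disturb the jar, spool or hammer, and finish while still gripping the lifter and pressing the mirror down.

Things in the scene. Friction and masses are not known exactly. Their poses are not given: they have to be found in the camera images.
- mirror: Loose bevelled glass mirror, 96 mm (its x) by 140 mm (its y), 5 mm thick, silver-blue, lying face up on a cork mat 6 mm thick; mass 0.2 to 0.29 kg with the lifter that is stuck to its face. Origin: centre of its underside (the back that goes onto the tape); z out of its face. The lifter, centred on the face and rigidly fixed to it: black rubber cup 58 mm across reaching 16 mm above the origin, an 18 mm thick neck, then the red bar. The mirror may go in either way round.
- lifter_bar (a point): Centre of the lifter's red grip bar, 44 mm above the mirror's origin: the bar is 66 mm long along the mirror's x, 16 mm wide along its y, 18 mm high (35 to 53 mm above the mirror's origin). Same axes as the mirror.
- case: Cognac leather vanity case with brass corners, 160 mm (its x) by 240 mm (its y) by 85 mm high, open top, fixed to the bench. Origin: centre of its underside; -x is its front, which looks roughly towards the robot. The lid is hinged on the upper edge of its back (+x) wall, 80 mm behind the origin, 85 mm up.
- lid: The case's lid, thrown back beyond the case with its lined inside looking up and towards the robot, and standing at a slope of 12 to 28 degrees from level (a different slope each time; it rises away from the robot). Stiff torque hinges hold it against about 5 N m. Origin on the hinge line (middle); x runs up the lid away from the hinge, y along the hinge, z out of its inside. 160 mm by 240 mm, with a rim 8 mm thick all round standing 18 mm above the recess floor.
- mirror_seat (a point): Centre of the floor of the mirror recess inside the lid, 84 mm up the lid from the hinge line; x up the slope, y along the hinge, z square out of the recess floor. The recess is 104 mm (x) by 148 mm (y) and 5 mm deep, so the mirror has 4 mm play all round; beige suede surround, brown floor with three pale tape strips. Its floor is rigid; the tape is only looks and does not stick.
- glue_jar: Amber glue jar, 54 mm across, 70 mm high, standing on the bench beyond the mat. Origin under its centre. Leave alone.
- spool: Orange-brown thread spool, 48 mm across, 68 mm high, standing beside the jar. Origin under its centre. Leave alone.
- hammer: Small hammer, 220 mm long, 26 mm high, head 90 mm long at its +x end, lying across beyond the jar and spool. Origin under the middle of its length. Leave alone.
Mind the look-alikes: they are no part of the job. Of the things that look like the mirror, the middle-sized one is meant.

How it is judged (in metres and radians):
On the way:
1. the mirror is held up by its lifter, clear of mat and case (contact force between the fingers and mirror above 2 N and height (world z) of mirror above 0.03 m and contact force between mirror and lid below 0.1 N), for 0.2 s.
At the end, for the whole second after the job is handed in: Mirror in the recess: back within 2 mm of its floor and 6 mm of its centre each way, parallel within 0.03 rad, turned within 0.08 rad, still; fingers grip it and press it on the lid with 5 to 18 N, not touching the lid; jar, spool and hammer within 15 mm of their start (x of mirror in the frame of mirror_seat between -0.006 and 0.006 m and y of mirror in the frame of mirror_seat between -0.006 and 0.006 m and z of mirror in the frame of mirror_seat between -0.002 and 0.002 m and angle between the z axis of mirror and the z axis of mirror_seat, either way round below 0.03 rad and angle between the x axis of mirror and the x axis of mirror_seat, either way round below 0.08 rad and contact force between mirror and lid between 5 and 18 N and contact force between the fingers and mirror above 2 N and contact force between the fingers and lid below 0.5 N and linear speed of mirror below 0.01 m/s and distance of each of glue_jar, spool, hammer from where it was at the start of the episode below 0.015 m); the arm keeps its last pose, push and grip.
It fails at once if the glass is pressed or knocked against the lid or case with over 35 N (contact force between mirror and lid above 35 N or contact force between mirror and case above 35 N).
It fails at once if the lid is pushed out of its slope (recess centre moved over 6 mm) (distance of mirror_seat from where it was at the start of the episode above 0.006 m).
It fails at once if the glue jar is moved over 15 mm (distance of glue_jar from where it was at the start of the episode above 0.015 m).
It fails at once if the thread spool is moved over 15 mm (distance of spool from where it was at the start of the episode above 0.015 m).
It fails at once if the hammer is moved over 15 mm (distance of hammer from where it was at the start of the episode above 0.015 m).
It also fails if it takes over 43 s, if anything falls off the work surface, if the arm or the gripper's body presses on something with over 40 N, if the wrist force passes 120 N, or if a joint passes its speed limit or range.

## Working session

There is one attempt and no reset: what is moved stays moved. The work goes in short steps, Python scripts to look and compute and a tool call to move; the robot and the scene stay as the last step left them, time stands still between calls to the robot, and variables do not carry over. Pictures are saved under pics/ and viewed, and the job is handed in when it is done.

Besides the shell and the picture viewer there is one more tool, called after ">>>" as a command line: name --argument value ..., lists and objects as JSON in quotes. apply_moves: Moves the arm, as the interface text tells. Its arguments: {"type":"object","properties":{"plan":{"type":"array","items":{"type":"object","properties":{"tx":{"type":"number"},"ty":{"type":"number"},"tz":{"type":"number"},"rx":{"type":"number"},"ry":{"type":"number"},"rz":{"type":"number"},"jaw":{"type":"number"}}}},"grip_force":{"type":"number"}},"required":["plan"]}

```bash
mkdir -p pics; ls
python3 - <<'E'
from rig import env
import cv2,numpy as np,pickle
for n in("scene","top"):
    d=env.get_image(n); cv2.imwrite(f"pics/{n}0.png",d["image"][:,:,::-1]); pickle.dump(d,open(n+"0.pkl","wb"))
    print(n,d["intrinsics"],d["k1"],d["world_from_camera"])
print(env.observe(),env.grip_depth)
E
```

```text
pics
scene [[508.80332787   0.         321.07663705]
 [  0.         508.80332787 240.71476838]
 [  0.           0.           1.        ]] -0.06593507005025681 [[ 2.15240950e-01 -7.20815940e-01  6.58859404e-01  1.16385025e+00]
 [ 9.76560952e-01  1.58735471e-01 -1.45367660e-01 -2.07790570e-01]
 [ 1.98969004e-04  6.74705440e-01  7.38087075e-01  8.16183629e-01]
 [ 0.00000000e+00  0.00000000e+00  0.00000000e+00  1.00000000e+00]]
top [[440.50775866   0.         318.00390675]
 [  0.         440.50775866 241.84270714]
 [  0.           0.           1.        ]] -0.007934821081852077 [[ 0.02453066  0.98193747 -0.18760877  0.35513264]
 [-0.99962448  0.02180041 -0.0166027  -0.06712374]
 [-0.01221286  0.18794559  0.98210351  0.83163529]
 [ 0.          0.          0.          1.        ]]
{'time_s': 0.1, 'q': array([ 6.10595984e+01,  2.18386938e+01,  7.43784967e+01, -4.26716806e-04,
        8.38579414e+01, -1.23345757e+01]), 'qvel': array([-0.01676528, -0.0934898 , -0.14054435, -0.08839905, -0.07538165,
        0.02838776]), 'joint_efforts': array([ 5.37597676e-03, -4.49212360e+01, -2.31657493e+01, -1.34823758e-04,
        3.62473569e-03,  4.30651585e-05]), 'position': array([0.15702781, 0.52679641, 0.19627016]), 'tool_rot': array([[-9.58293664e-01,  2.85784639e-01, -6.28056607e-04],
       [ 2.85785199e-01,  9.58293011e-01, -1.15113132e-03],
       [ 2.72886607e-04, -1.28261113e-03, -9.99999140e-01]]), 'ft_force': array([-0.34483933, -0.66340352,  0.75471602]), 'wrist_torque': array([ 0.02024252, -0.01586493, -0.00864846]), 'grip_width': 0.08530772733105807} -0.0187
```

View pics/scene0.png

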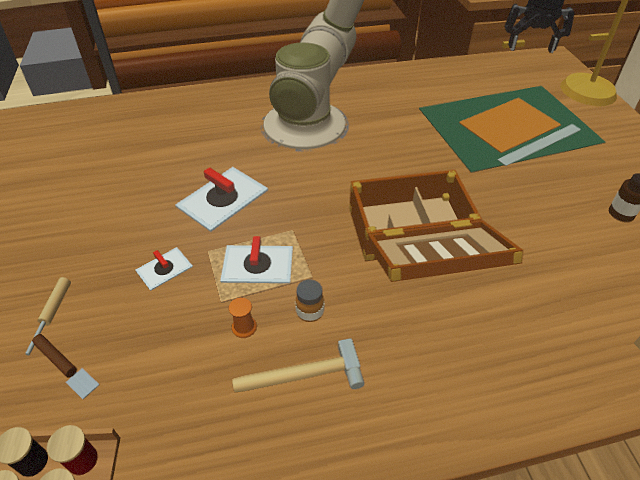

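View pics/top0.png

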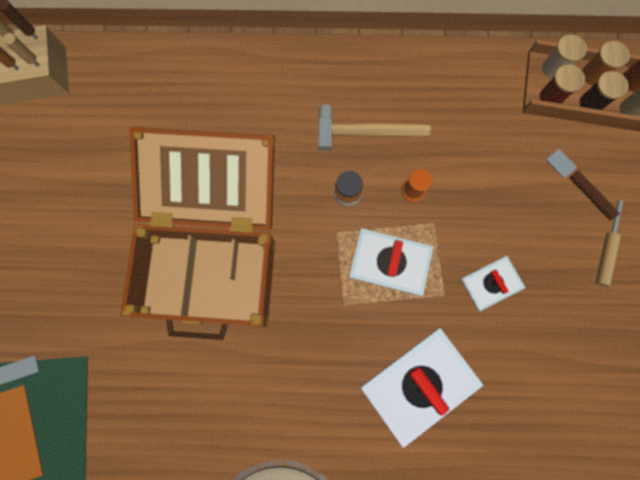

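Three things could be taken for the mirror, in top-view pixels: the one on the cork mat at (392,262), the small one at (493,283) and the large one at (422,387). I choose the one on the mat, which is also the middle-sized one. I'll check that in a close crop and look at the lid in both views.

Run:
```python
import cv2,pickle,numpy as np
t=pickle.load(open("top0.pkl","rb"))["image"][:,:,::-1]; s=pickle.load(open("scene0.pkl","rb"))["image"][:,:,::-1]
c=lambda im,x,y,w,h,k:cv2.resize(im[y:y+h,x:x+w],None,fx=k,fy=k,interpolation=cv2.INTER_CUBIC)
cv2.imwrite("pics/m_top.png",c(t,330,220,120,90,5))
cv2.imwrite("pics/l_top.png",c(t,115,120,170,120,4.5))
cv2.imwrite("pics/l_sc.png",c(s,340,165,190,120,4))
```

```text
(no output)
```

View pics/m_top.png

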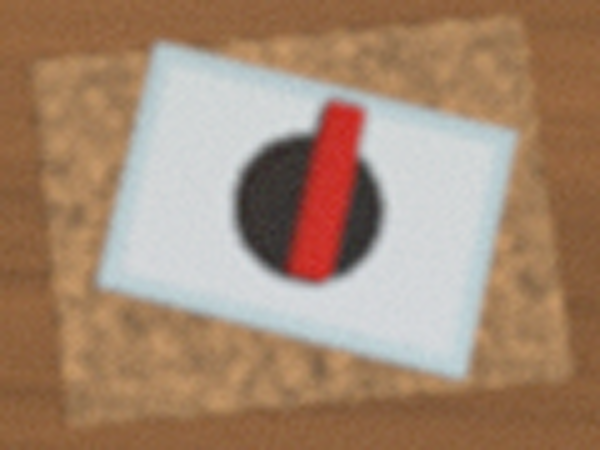

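View pics/l_top.png

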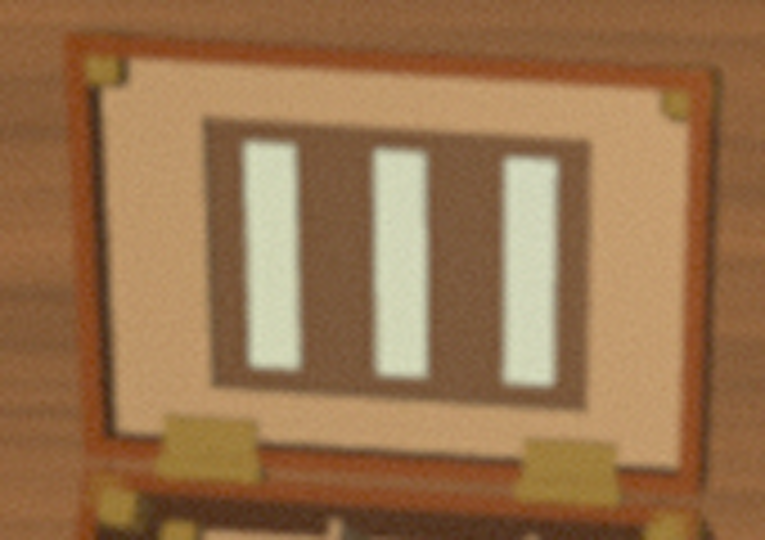

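View pics/l_sc.png

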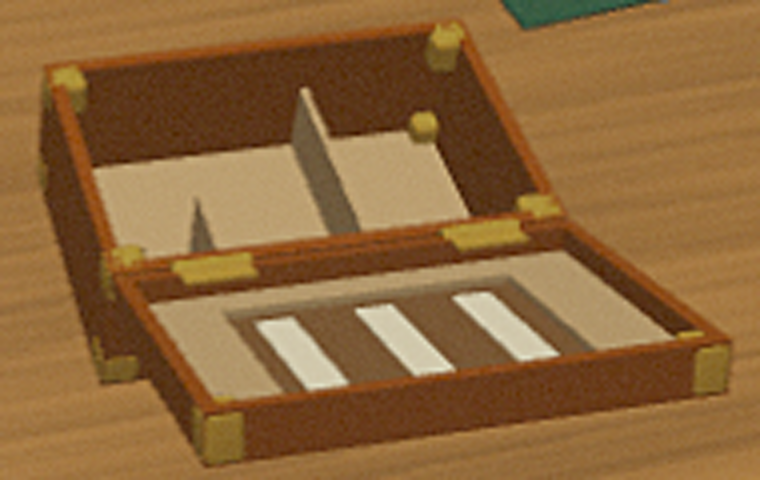

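The crop shows a mid-sized silver mirror lying on cork, with a red bar across its face, so the choice stands. Next I'll measure its corners and zoom in on the lid's corners.

```bash
cat > h.py <<'E'
import cv2,pickle,numpy as np
def load(n): return pickle.load(open(n+".pkl","rb"))
def ray(d,p):
    p=np.asarray(p,float).reshape(-1,1,2)
    u=cv2.undistortPoints(p,d["intrinsics"],np.array([d["k1"],0,0,0.])).reshape(-1,2)
    # the camera model draws at 1+k1 r^2 like opencv
    M=d["world_from_camera"]; v=np.c_[u[:,0],-u[:,1],-np.ones(len(u))]@M[:3,:3].T
    return M[:3,3],v/np.linalg.norm(v,axis=1)[:,None]
def plane(d,p,z):
    o,v=ray(d,p); return o+v*((z-o[2])/v[:,2])[:,None]
def proj(d,X):
    M=d["world_from_camera"]; c=(np.atleast_2d(X)-M[:3,3])@M[:3,:3]; u=np.c_[c[:,0]/-c[:,2],-c[:,1]/-c[:,2]]
    u=u*(1+d["k1"]*(u**2).sum(1))[:,None]; K=d["intrinsics"]; return u*K[0,0]+K[:2,2]
def tri(d1,p1,d2,p2):
    o1,v1=ray(d1,p1);o2,v2=ray(d2,p2);out=[];g=[]
    for a,b in zip(v1,v2):
        s,t=np.linalg.lstsq(np.c_[a,-b],o2-o1,rcond=None)[0]; x,y=o1+s*a,o2+t*b
        out.append((x+y)/2); g.append(np.linalg.norm(x-y))
    return np.array(out),np.array(g)
E
python3 - <<'E'
from h import *
np.set_printoptions(precision=4,suppress=True)
for n,roi in(("top0",(330,220,120,90)),("scene0",(205,230,110,70))):
    d=load(n); x,y,w,h=roi; im=d["image"][y:y+h,x:x+w]
    hsv=cv2.cvtColor(im,cv2.COLOR_RGB2HSV).astype(int)
    m=((im[:,:,2].astype(int)-im[:,:,0]>-8)&(hsv[:,:,2]>140)).astype(np.uint8)
    m=cv2.morphologyEx(m,cv2.MORPH_OPEN,np.ones((3,3)))
    cs=cv2.findContours(m,cv2.RETR_EXTERNAL,cv2.CHAIN_APPROX_NONE)[0]; c=max(cs,key=cv2.contourArea)
    c=cv2.convexHull(c); e=1
    while len(cv2.approxPolyDP(c,e,True))>4:e+=.5
    q=cv2.approxPolyDP(c,e,True).reshape(-1,2)+[x,y]; P=plane(d,q,.011)
    print(n,q.tolist(),"\n",P,P.mean(0),[np.linalg.norm(P[i]-P[i-1]) for i in range(len(P))])
    for i in range(4):
        v=P[i]-P[i-1]; print("dir",np.degrees(np.arctan2(v[1],v[0])))
    r=((im[:,:,0].astype(int)>110)&(hsv[:,:,1]>170)&(im[:,:,1]<70)).astype(np.uint8)
    c=max(cv2.findContours(r,cv2.RETR_EXTERNAL,cv2.CHAIN_APPROX_NONE)[0],key=cv2.contourArea)
    rr=cv2.minAreaRect(c); b=cv2.boxPoints(rr)+[x,y]; B=plane(d,b,.059); print("bar",b.mean(0),plane(d,[b.mean(0)],.057),B)
# corner mosaics of lid
for n,cs in(("top0",[(130,128),(273,135),(134,222),(270,230)]),("scene0",[(522,250),(391,266),(482,219),(370,232)])):
    im=load(n)["image"][:,:,::-1]; ts=[]
    for (x,y) in cs:
        t=cv2.resize(im[y-12:y+12,x-15:x+15],None,fx=13,fy=13,interpolation=cv2.INTER_NEAREST)
        for k in range(0,30,5): cv2.putText(t,str(x-15+k),(k*13,10),0,.35,(255,255,255),1); cv2.line(t,(k*13+6,12),(k*13+6,16),(255,255,255),1)
        for k in range(0,24,4): cv2.putText(t,str(y-12+k),(0,k*13+10),0,.35,(255,255,0),1)
        ts.append(t)
    cv2.imwrite(f"pics/c_{n}.png",np.vstack([np.hstack(ts[:2]),np.hstack(ts[2:])])[:600,:800])
E
```

```text
top0 [[362, 229], [431, 246], [422, 294], [350, 276]] 
 [[ 0.5387 -0.1365  0.011 ]
 [ 0.5086 -0.2668  0.011 ]
 [ 0.4179 -0.2481  0.011 ]
 [ 0.4483 -0.1146  0.011 ]] [ 0.4784 -0.1915  0.011 ] [np.float64(0.09297812213909934), np.float64(0.13375727503395987), np.float64(0.09262602164993884), np.float64(0.1368963738496025)]
dir -13.598052944887232
dir -102.97005608368664
dir 168.3411321133854
dir 77.1851234221251
bar [394.9235 258.0941] [[ 0.4768 -0.1912  0.057 ]] [[ 0.4481 -0.1764  0.059 ]
 [ 0.5084 -0.19    0.059 ]
 [ 0.5052 -0.2056  0.059 ]
 [ 0.445  -0.1918  0.059 ]]
scene0 [[227, 245], [291, 246], [289, 281], [221, 280]] 
 [[ 0.414  -0.2478  0.011 ]
 [ 0.4462 -0.1149  0.011 ]
 [ 0.5379 -0.1354  0.011 ]
 [ 0.5063 -0.2685  0.011 ]] [ 0.4761 -0.1916  0.011 ] [np.float64(0.09450655007667624), np.float64(0.13674207588440943), np.float64(0.0939815979548236), np.float64(0.1368174294849332)]
dir 167.34995582526022
dir 76.39419049246293
dir -12.599376277383348
dir -103.38540655161943
bar [254.75 248.25] [[ 0.4776 -0.192   0.057 ]] [[ 0.5074 -0.2064  0.059 ]
 [ 0.4441 -0.1915  0.059 ]
 [ 0.4503 -0.1771  0.059 ]
 [ 0.5132 -0.1926  0.059 ]]
```

View pics/c_top0.png

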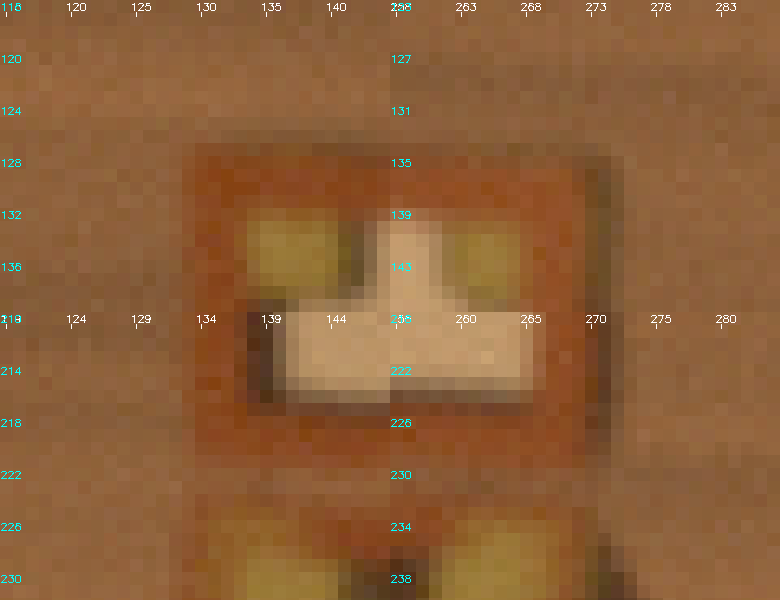

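View pics/c_scene0.png

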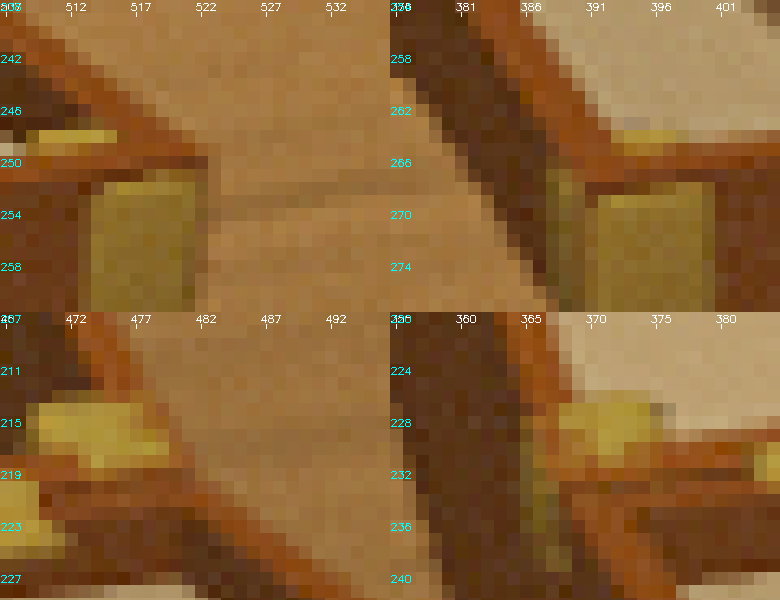

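Run:
```python
from h import *
np.set_printoptions(precision=4,suppress=True)
T,S=load("top0"),load("scene0")
p=np.array([[128.6,126.4],[272.5,134.4],[133.5,221.4],[269.5,229.4]]); q=np.array([[522.2,250.2],[390.5,267.3],[481.5,219.8],[368.7,233.2]])
P,g=tri(T,p,S,q); print(P,g)
f=P[:2].mean(0);n=P[2:].mean(0); v=f-n; print("len",np.linalg.norm(v),"slope",np.degrees(np.arcsin(v[2]/np.linalg.norm(v))),[np.degrees(np.arctan2(P[i][2]-P[i+2][2],np.hypot(*(P[i]-P[i+2])[:2]))) for i in(0,1)])
print("widths",np.linalg.norm(P[0]-P[1]),np.linalg.norm(P[2]-P[3]))
for w in (P[0]-P[1],P[2]-P[3],v): print("yaw",np.degrees(np.arctan2(w[1],w[0])))
# strips, top: mask
im=T["image"][120:240,115:285].astype(int); m=((im.min(2)>160)).astype(np.uint8)
cs=[c for c in cv2.findContours(m,cv2.RETR_EXTERNAL,cv2.CHAIN_APPROX_NONE)[0] if cv2.contourArea(c)>200]
pt=[]
for c in cs:
    r=cv2.minAreaRect(c); print("top strip",np.array(r[0])+[115,120],r[1],r[2]); pt.append(np.array(r[0])+[115,120])
# recess brown boundary in the top view
hs=cv2.cvtColor(T["image"],cv2.COLOR_RGB2HSV)
for (x,y) in [(165,150),(190,150),(155,140),(270,150)]: print((x,y),T["image"][y,x],hs[y,x])
```

```text
[[0.6716 0.2619 0.1558]
 [0.6607 0.0226 0.1586]
 [0.5264 0.2679 0.0868]
 [0.5168 0.0301 0.0906]] [0.002  0.0008 0.002  0.001 ]
len 0.16015788764959202 slope 25.323877636599356 [np.float64(25.39794377258583), np.float64(25.24852190358179)]
widths 0.23950953601212402 0.23806383567218245
yaw 87.38922861171142
yaw 87.68361509719449
yaw -2.6630736826426786
top strip [232.5 180. ] (8.999998092651367, 47.99999237060547) 0.0
top strip [203.5 178. ] (47.99999237060547, 8.999998092651367) 90.0
top strip [174.9853 176.0156] (48.250572204589844, 9.419918060302734) 88.26429748535156
(165, 150) [119  82  53] [ 13 141 119]
(190, 150) [118  83  55] [ 13 136 118]
(155, 140) [190 153 104] [ 17 115 190]
(270, 150) [144  80  40] [ 12 184 144]
```

```bash
cat > lid.py <<'E'
import numpy as np
s,y=np.radians(25.3),np.radians(-2.55)
h=np.array([np.cos(y),np.sin(y),0]); X=h*np.cos(s)+np.array([0,0,np.sin(s)]); Y=np.array([-np.sin(y),np.cos(y),0]); N=np.cross(X,Y)
C=np.array([.5939,.1456,.12295]); SEAT=C-.018*N
E
python3 - <<'E'
from h import *; from lid import *
np.set_printoptions(precision=4,suppress=True)
T,S=load("top0"),load("scene0"); print(SEAT,N)
print("seat px",proj(T,SEAT),proj(S,SEAT))
for d,n in((T,"top"),(S,"scene")):
    im=cv2.resize(d["image"][:,:,::-1],None,fx=4,fy=4,interpolation=cv2.INTER_CUBIC)
    for a,b,z,col in((.052,.074,0,(0,255,0)),(.052,.074,.005,(255,0,0)),(.08,.12,.018,(0,0,255))):
        q=proj(d,[SEAT+i*a*X+j*b*Y+z*N for i,j in((1,1),(1,-1),(-1,-1),(-1,1))])
        cv2.polylines(im,[np.round((q+.5)*4-.5).astype(int)],True,col,1)
    x,y,w,h_=(115,120,170,115) if n=="top" else (340,165,190,120)
    cv2.imwrite(f"pics/ov_{n}.png",im[y*4:(y+h_)*4,x*4:(x+w)*4])
E
```

```text
[0.6016 0.1453 0.1067] [-0.4269  0.019   0.9041]
seat px [[203.9288 178.0574]] [[440.9673 250.0317]]
```

View pics/ov_top.png

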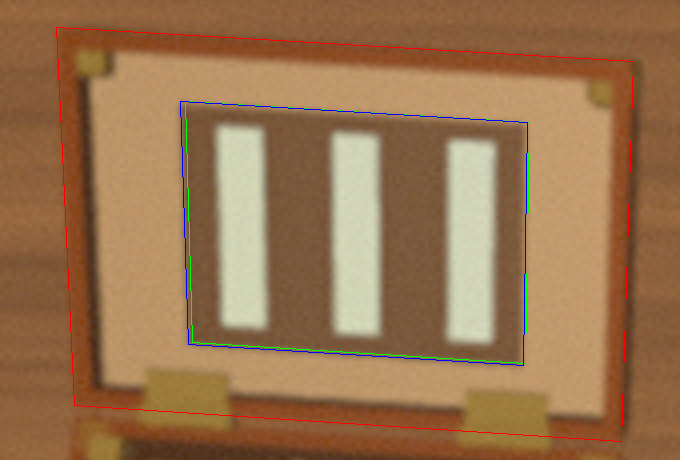

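View pics/ov_scene.png

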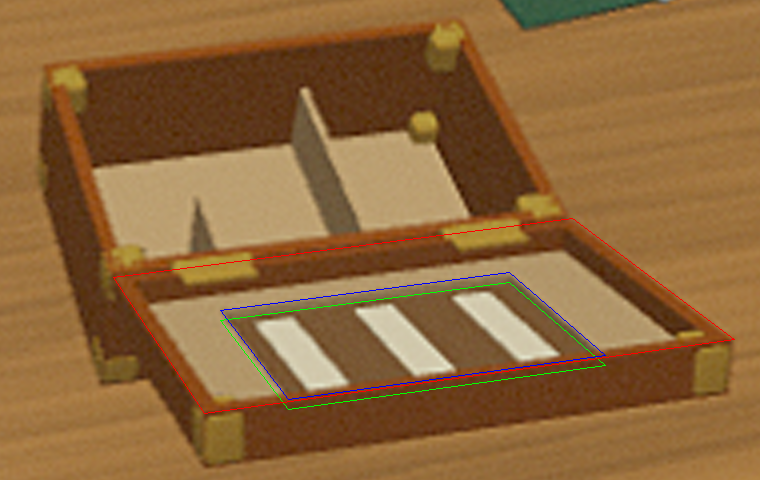

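The fit is very close. The rim measures 160.2 × 239.5 mm, with slope 25.3° and lid yaw −2.55°. The mirror's centre is at about (0.477, −0.192), with its x axis at −13.1°. Now I'll move above the mirror.

>>> apply_moves --plan '[{"tx":19,"ty":-42,"rz":0.06,"jaw":1},{"tx":38,"ty":-84,"rz":0.06,"jaw":1},{"tx":57,"ty":-126,"rz":0.06,"jaw":1},{"tx":76,"ty":-168,"rz":0.06,"jaw":1},{"tx":95,"ty":-210,"rz":0.06,"jaw":1},{"tx":114,"ty":-252,"rz":0.06,"jaw":1},{"tx":133,"ty":-294,"rz":0.06,"jaw":1},{"tx":152,"ty":-336,"rz":0.06,"jaw":1},{"tx":171,"ty":-378,"rz":0.06,"jaw":1},{"tx":190,"ty":-420,"rz":0.06,"jaw":1},{"tx":209,"ty":-462,"rz":0.06,"jaw":1},{"tx":228,"ty":-504,"rz":0.06,"jaw":1}]'

```text
validation failed for argument at $.pl...
```

>>> apply_moves --plan '[{"tx":19,"ty":-42,"tz":0,"rx":0,"ry":0,"rz":0.06,"jaw":1}]' --grip_force 40

```text
time_s: 0.2
position: [0.1752, 0.4865, 0.1953]
tool_rot: [[-0.975, 0.224, -0.001], [0.224, 0.975, -0.001], [0.001, -0.001, -1.0]]
ft_force: [1.4, -0.8, 0.1]
grip_width: 0.0854
```

>>> apply_moves --plan '[{"tx":19,"ty":-43,"tz":0,"rx":0,"ry":0,"rz":0,"jaw":1},{"tx":38,"ty":-86,"tz":0,"rx":0,"ry":0,"rz":0,"jaw":1},{"tx":57,"ty":-129,"tz":0,"rx":0,"ry":0,"rz":0,"jaw":1},{"tx":76,"ty":-172,"tz":0,"rx":0,"ry":0,"rz":0,"jaw":1},{"tx":95,"ty":-215,"tz":0,"rx":0,"ry":0,"rz":0,"jaw":1},{"tx":114,"ty":-258,"tz":0,"rx":0,"ry":0,"rz":0,"jaw":1},{"tx":133,"ty":-301,"tz":0,"rx":0,"ry":0,"rz":0,"jaw":1},{"tx":152,"ty":-344,"tz":0,"rx":0,"ry":0,"rz":0,"jaw":1},{"tx":171,"ty":-387,"tz":0,"rx":0,"ry":0,"rz":0,"jaw":1},{"tx":190,"ty":-430,"tz":0,"rx":0,"ry":0,"rz":0,"jaw":1},{"tx":209,"ty":-473,"tz":0,"rx":0,"ry":0,"rz":0,"jaw":1},{"tx":228,"ty":-516,"tz":0,"rx":0,"ry":0,"rz":0,"jaw":1}]'

```text
time_s: 1.4
position: [0.4034, -0.0315, 0.1953]
tool_rot: [[-0.975, 0.224, -0.001], [0.224, 0.975, -0.001], [0.001, -0.001, -1.0]]
ft_force: [1.5, 1.3, 0.9]
grip_width: 0.0855
```

Run:
```python
from rig import env
import numpy as np
o=env.observe(); R=o["tool_rot"]; print(o["position"],o["time_s"],np.degrees(np.arctan2(R[1,1],R[0,1])),o["q"])
```

```text
[ 0.40343816 -0.03150029  0.19528255] 1.4 77.05090388026092 [-2.12962259e+01  7.16496426e+00  9.51987922e+01 -6.52012392e-02
  7.76893698e+01 -9.83331687e+01]
```

>>> apply_moves --plan '[{"tx":18,"ty":-40,"tz":0,"rx":0,"ry":0,"rz":0,"jaw":1},{"tx":37,"ty":-80,"tz":-10,"rx":0,"ry":0,"rz":0,"jaw":1},{"tx":55,"ty":-120,"tz":-25,"rx":0,"ry":0,"rz":0,"jaw":1},{"tx":74,"ty":-160,"tz":-45,"rx":0,"ry":0,"rz":0,"jaw":1},{"tx":74,"ty":-160,"tz":-80,"rx":0,"ry":0,"rz":0,"jaw":1},{"tx":74,"ty":-160,"tz":-105,"rx":0,"ry":0,"rz":0,"jaw":1},{"tx":74,"ty":-160,"tz":-105,"rx":0,"ry":0,"rz":0,"jaw":1}]'

```text
time_s: 2.1
position: [0.4757, -0.1906, 0.0872]
tool_rot: [[-0.974, 0.225, -0.007], [0.225, 0.974, 0.004], [0.008, 0.002, -1.0]]
ft_force: [0.2, 0.1, 0.5]
grip_width: 0.0857
```

Run:
```python
from rig import env
import cv2
d=env.get_image("scene"); cv2.imwrite("pics/s1.png",cv2.resize(d["image"][120:320,170:370,::-1],None,fx=3,fy=3))
o=env.observe(); print(o["position"])
```

```text
[ 0.47679576 -0.1911079   0.08942652]
```

View pics/s1.png

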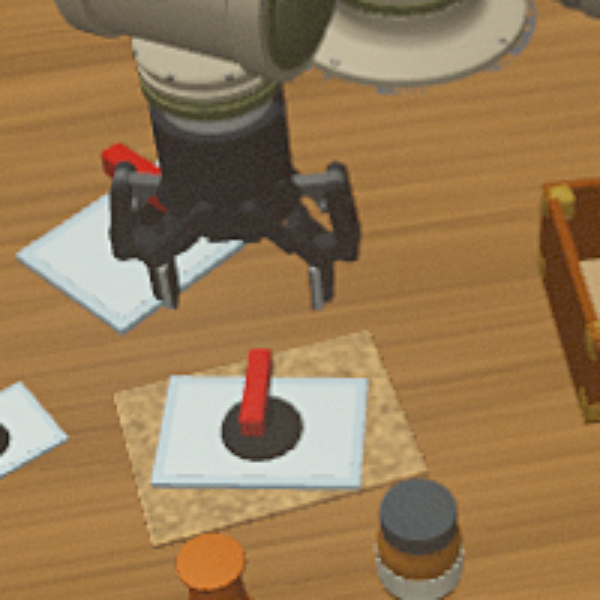

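The gripper stands square over the bar at crop pixel (257,390), with its jaws opening across the bar. I'll descend and close.

>>> apply_moves --plan '[{"tx":0,"ty":-1,"tz":-20,"rx":0,"ry":0,"rz":0,"jaw":1},{"tx":0,"ty":-1,"tz":-40,"rx":0,"ry":0,"rz":0,"jaw":1},{"tx":0,"ty":-1,"tz":-58,"rx":0,"ry":0,"rz":0,"jaw":1},{"tx":0,"ty":-1,"tz":-58,"rx":0,"ry":0,"rz":0,"jaw":1},{"tx":0,"ty":-1,"tz":-58,"rx":0,"ry":0,"rz":0,"jaw":-1},{"tx":0,"ty":-1,"tz":-58,"rx":0,"ry":0,"rz":0,"jaw":-1},{"tx":0,"ty":-1,"tz":-58,"rx":0,"ry":0,"rz":0,"jaw":-1},{"tx":0,"ty":-1,"tz":-58,"rx":0,"ry":0,"rz":0,"jaw":-1},{"tx":0,"ty":-1,"tz":-58,"rx":0,"ry":0,"rz":0,"jaw":-1},{"tx":0,"ty":-1,"tz":-58,"rx":0,"ry":0,"rz":0,"jaw":-1}]' --grip_force 60

```text
time_s: 3.15
position: [0.4768, -0.1922, 0.0316]
tool_rot: [[-0.975, 0.224, -0.004], [0.224, 0.975, 0.001], [0.004, 0.0, -1.0]]
ft_force: [0.2, -0.6, -0.5]
grip_width: 0.0005
```

Run:
```python
from rig import env
o=env.observe(); print(o)
```

```text
{'time_s': 3.15, 'q': array([-3.51163894e+01,  2.91383145e+01,  9.34361760e+01, -8.77908582e-02,
        5.76422878e+01, -1.12111765e+02]), 'qvel': array([-0.10896419,  0.14117463,  0.05415309,  0.0094402 ,  0.01772303,
        0.10970843]), 'joint_efforts': array([ 1.24173067e-02, -4.49852765e+01, -1.64791274e+01, -3.17656755e-03,
        1.38923252e-02,  2.29375746e-05]), 'position': array([ 0.47684151, -0.19215005,  0.03156413]), 'tool_rot': array([[-9.74529003e-01,  2.24228643e-01, -3.83894119e-03],
       [ 2.24225975e-01,  9.74536538e-01,  1.11736980e-03],
       [ 3.99173477e-03,  2.28118944e-04, -9.99992007e-01]]), 'ft_force': array([ 0.18404351, -0.5708666 , -0.47489537]), 'wrist_torque': array([-0.04863199,  0.05193202, -0.02763715]), 'grip_width': 0.00047757725165848894}
```

The opening reads about 0, so nothing is gripped. I'll look before doing anything else.

Run:
```python
from rig import env
import cv2,numpy as np
d=env.get_image("scene"); a=cv2.resize(d["image"][160:310,190:340,::-1],None,fx=4,fy=4,interpolation=cv2.INTER_CUBIC); cv2.imwrite("pics/s2.png",a)
d=env.get_image("top"); a=cv2.resize(d["image"][200:320,320:480,::-1],None,fx=4,fy=4,interpolation=cv2.INTER_CUBIC); cv2.imwrite("pics/t2.png",a)
print(env.observe()["grip_width"])
```

```text
-6.785932584502787e-05
```

View pics/s2.png

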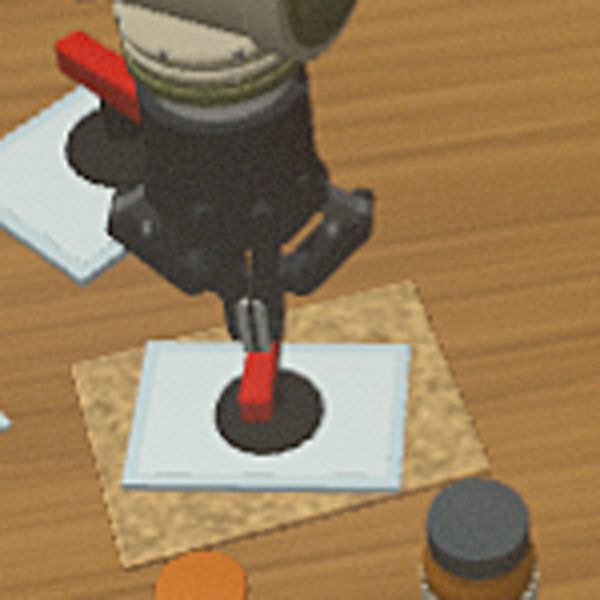

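View pics/t2.png

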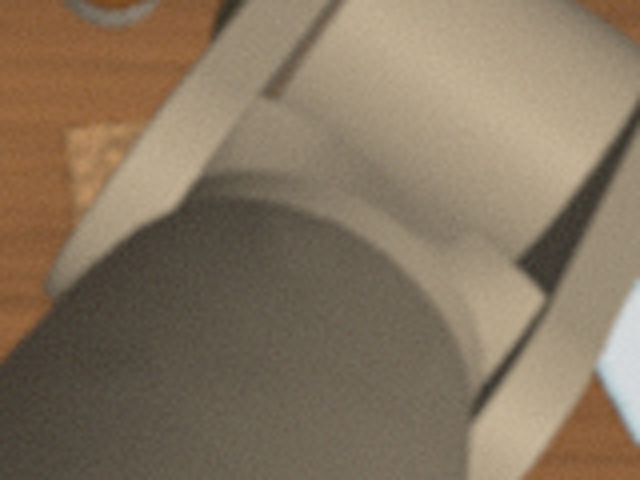

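Run:
```python
from h import *
S=load("scene0")
for P in ([.4768,-.192,.0316],[.4768,-.192,.057],[.4768,-.192,.062],[.4768,-.192,.07],[.445,-.185,.0316],[.437,-.183,.0316]): print(P,proj(S,P))
```

```text
[0.4768, -0.192, 0.0316] [[255.89773475 256.255216  ]]
[0.4768, -0.192, 0.057] [[254.69622764 247.96391312]]
[0.4768, -0.192, 0.062] [[254.45475106 246.29552558]]
[0.4768, -0.192, 0.07] [[254.0649108  243.60064806]]
[0.445, -0.185, 0.0316] [[257.2429306 244.3661828]]
[0.437, -0.183, 0.0316] [[257.68692061 241.4341355 ]]
```

The crop shows the shut fingertips at pixel (254.5,247), about 9 px above where the reported TCP should project at (256,256). So the fingertips are really about 30 mm higher than reported and closed just above the bar. I'll open, go down part-way and check in a picture.

>>> apply_moves --plan '[{"tx":0,"ty":0,"tz":3,"rx":0,"ry":0,"rz":0,"jaw":1},{"tx":0,"ty":0,"tz":3,"rx":0,"ry":0,"rz":0,"jaw":1},{"tx":0,"ty":0,"tz":3,"rx":0,"ry":0,"rz":0,"jaw":1},{"tx":0,"ty":0,"tz":3,"rx":0,"ry":0,"rz":0,"jaw":1},{"tx":0,"ty":0,"tz":3,"rx":0,"ry":0,"rz":0,"jaw":1},{"tx":0,"ty":0,"tz":3,"rx":0,"ry":0,"rz":0,"jaw":1},{"tx":0,"ty":0,"tz":-8,"rx":0,"ry":0,"rz":0,"jaw":1},{"tx":0,"ty":0,"tz":-15,"rx":0,"ry":0,"rz":0,"jaw":1},{"tx":0,"ty":0,"tz":-15,"rx":0,"ry":0,"rz":0,"jaw":1}]'

```text
time_s: 4.15
position: [0.4761, -0.1916, 0.015]
tool_rot: [[-0.975, 0.224, -0.006], [0.224, 0.975, 0.003], [0.007, 0.001, -1.0]]
ft_force: [-0.2, 0.3, 0.0]
grip_width: 0.0852
```

Run:
```python
from rig import env
import cv2,numpy as np
d=env.get_image("scene"); a=cv2.resize(d["image"][160:310,190:340,::-1],None,fx=4,fy=4,interpolation=cv2.INTER_CUBIC); cv2.imwrite("pics/s3.png",a)
o=env.observe();print(o["position"],o["ft_force"])
```

```text
[ 0.47639969 -0.1918533   0.01565405] [-0.29889564  0.2071129   0.3395722 ]
```

View pics/s3.png

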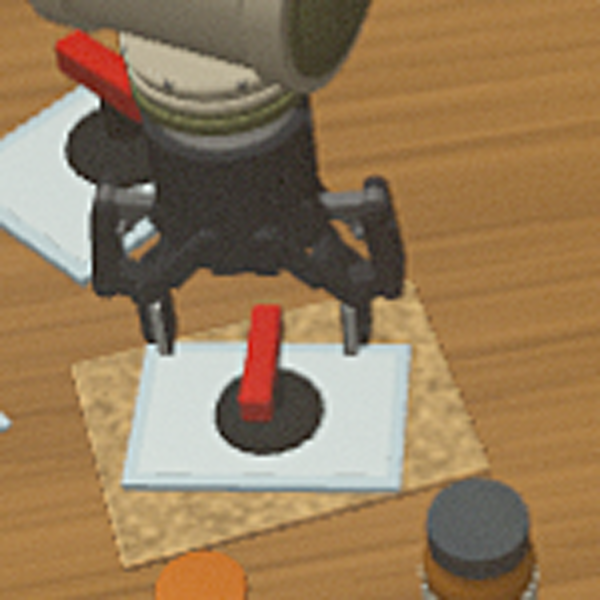

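The fingers now straddle the bar, with tips at crop pixels (165,352) and (352,352) and the bar at (261,362). They still need about 14 mm more, so I'll descend gently and close.

>>> apply_moves --plan '[{"tx":0,"ty":0,"tz":-5,"rx":0,"ry":0,"rz":0,"jaw":1},{"tx":0,"ty":0,"tz":-10,"rx":0,"ry":0,"rz":0,"jaw":1},{"tx":0,"ty":0,"tz":-14,"rx":0,"ry":0,"rz":0,"jaw":1},{"tx":0,"ty":0,"tz":-14,"rx":0,"ry":0,"rz":0,"jaw":-1},{"tx":0,"ty":0,"tz":-14,"rx":0,"ry":0,"rz":0,"jaw":-1},{"tx":0,"ty":0,"tz":-14,"rx":0,"ry":0,"rz":0,"jaw":-1},{"tx":0,"ty":0,"tz":-14,"rx":0,"ry":0,"rz":0,"jaw":-1},{"tx":0,"ty":0,"tz":-14,"rx":0,"ry":0,"rz":0,"jaw":-1},{"tx":0,"ty":0,"tz":-14,"rx":0,"ry":0,"rz":0,"jaw":-1}]' --grip_force 60

```text
time_s: 5.1
position: [0.4765, -0.192, 0.0019]
tool_rot: [[-0.975, 0.224, -0.005], [0.224, 0.975, 0.002], [0.005, 0.001, -1.0]]
ft_force: [-0.8, -0.4, 3.6]
grip_width: 0.015
```

Run:
```python
from rig import env
import cv2,numpy as np
d=env.get_image("scene"); a=cv2.resize(d["image"][160:310,190:340,::-1],None,fx=4,fy=4,interpolation=cv2.INTER_CUBIC); cv2.imwrite("pics/s4.png",a)
o=env.observe();print(o["position"],o["ft_force"],o["grip_width"])
```

```text
[ 0.47653559 -0.19201932  0.00196269] [-0.88171215 -0.35803058  3.95969625] 0.014818960381525503
```

View pics/s4.png

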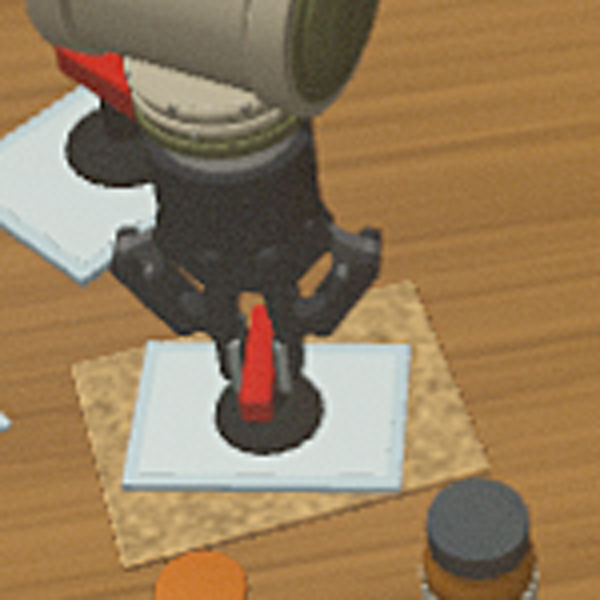

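The lifter is gripped, opening 15 mm. Now I'll lift straight up.

>>> apply_moves --plan '[{"tx":0,"ty":0,"tz":5,"rx":0,"ry":0,"rz":0,"jaw":-1},{"tx":0,"ty":0,"tz":15,"rx":0,"ry":0,"rz":0,"jaw":-1},{"tx":0,"ty":0,"tz":35,"rx":0,"ry":0,"rz":0,"jaw":-1},{"tx":0,"ty":0,"tz":55,"rx":0,"ry":0,"rz":0,"jaw":-1},{"tx":0,"ty":0,"tz":80,"rx":0,"ry":0,"rz":0,"jaw":-1},{"tx":0,"ty":0,"tz":105,"rx":0,"ry":0,"rz":0,"jaw":-1},{"tx":0,"ty":0,"tz":130,"rx":0,"ry":0,"rz":0,"jaw":-1},{"tx":0,"ty":0,"tz":155,"rx":0,"ry":0,"rz":0,"jaw":-1},{"tx":0,"ty":0,"tz":175,"rx":0,"ry":0,"rz":0,"jaw":-1},{"tx":0,"ty":0,"tz":190,"rx":0,"ry":0,"rz":0,"jaw":-1},{"tx":0,"ty":0,"tz":190,"rx":0,"ry":0,"rz":0,"jaw":-1}]'

```text
time_s: 6.25
position: [0.4771, -0.1923, 0.1942]
tool_rot: [[-0.975, 0.224, -0.002], [0.224, 0.975, -0.0], [0.001, -0.001, -1.0]]
ft_force: [0.1, 0.6, -2.5]
grip_width: 0.0152
```

```bash
cat > plan.py <<'E'
from rig import env; from lid import *; import numpy as np
from scipy.spatial.transform import Rotation as Ro
np.set_printoptions(precision=4,suppress=True)
o=env.observe(); Rt=o["tool_rot"]; p=o["position"]
a=np.radians(-13.1)
E
python3 - <<'E'
from plan import *
# tool frame at grasp from yaw; target tool rotation: z=-N, x=-X, y=+Y
RT=np.c_[-X,Y,-N]; d=RT@Rt.T; print("now",p,o["ft_force"],o["grip_width"]); print("rotvec rad",Ro.from_matrix(d).as_rotvec())
off=np.array([0,0,.006-.0019])
for st in (.08,):
    m=SEAT+st*N
    print("tool-hyp TCP",m-.0041*N-p,"base-hyp",m+.025*N-[0,0,.0291]-p)
E
```

```text
now [ 0.4771 -0.1923  0.1942] [ 0.0899  0.6094 -2.5028] 0.01515150277065263
rotvec rad [-0.059  -0.4397  0.1788]
tool-hyp TCP [ 0.0921  0.339  -0.0189] base-hyp [ 0.0797  0.3396 -0.0217]
```

>>> apply_moves --plan '[{"tx":8,"ty":30,"tz":10,"rx":0,"ry":0,"rz":0,"jaw":-1},{"tx":17,"ty":65,"tz":15,"rx":-0.006,"ry":-0.044,"rz":0.018,"jaw":-1},{"tx":25,"ty":100,"tz":15,"rx":-0.012,"ry":-0.088,"rz":0.036,"jaw":-1},{"tx":34,"ty":135,"tz":15,"rx":-0.018,"ry":-0.132,"rz":0.054,"jaw":-1},{"tx":43,"ty":170,"tz":15,"rx":-0.024,"ry":-0.176,"rz":0.072,"jaw":-1},{"tx":52,"ty":205,"tz":15,"rx":-0.03,"ry":-0.22,"rz":0.09,"jaw":-1},{"tx":60,"ty":240,"tz":15,"rx":-0.036,"ry":-0.264,"rz":0.108,"jaw":-1},{"tx":69,"ty":275,"tz":15,"rx":-0.044,"ry":-0.325,"rz":0.132,"jaw":-1},{"tx":77,"ty":305,"tz":12,"rx":-0.051,"ry":-0.38,"rz":0.155,"jaw":-1},{"tx":85,"ty":330,"tz":8,"rx":-0.059,"ry":-0.44,"rz":0.179,"jaw":-1},{"tx":86,"ty":339,"tz":0,"rx":-0.059,"ry":-0.44,"rz":0.179,"jaw":-1},{"tx":86,"ty":339,"tz":0,"rx":-0.059,"ry":-0.44,"rz":0.179,"jaw":-1}]'

```text
time_s: 7.45
position: [0.5617, 0.1474, 0.1921]
tool_rot: [[-0.905, 0.043, 0.423], [0.039, 0.999, -0.019], [-0.423, -0.001, -0.906]]
ft_force: [0.3, -0.7, -2.7]
grip_width: 0.015
```

>>> apply_moves --plan '[{"tx":0,"ty":0,"tz":0,"rx":0,"ry":0,"rz":0,"jaw":-1},{"tx":0,"ty":0,"tz":0,"rx":0,"ry":0,"rz":0,"jaw":-1}]'

```text
time_s: 7.65
position: [0.5618, 0.1464, 0.1919]
tool_rot: [[-0.906, 0.045, 0.422], [0.04, 0.999, -0.019], [-0.422, -0.001, -0.907]]
ft_force: [0.1, 0.8, -3.3]
grip_width: 0.0145
```

Run:
```python
from plan import *
import cv2,pickle
for n,(x,y,w,h) in(("scene",(320,110,220,165)),("top",(100,60,220,180))):
    d=env.get_image(n); pickle.dump(d,open(n+"5.pkl","wb")); cv2.imwrite(f"pics/{n}5.png",cv2.resize(d["image"][y:y+h,x:x+w,::-1],None,fx=3.3,fy=3.3,interpolation=cv2.INTER_CUBIC))
o=env.observe(); print(o["position"],o["ft_force"],o["wrist_torque"],o["grip_width"],o["time_s"]); print(Ro.from_matrix(np.c_[-X,Y,-N]@o["tool_rot"].T).as_rotvec())
```

```text
[0.562  0.1464 0.1923] [ 0.3308  0.5289 -3.2441] [ 0.0353  0.4596 -0.0204] 0.014651296738527761 7.75
[ 0.0003 -0.0049  0.0001]
```

View pics/scene5.png

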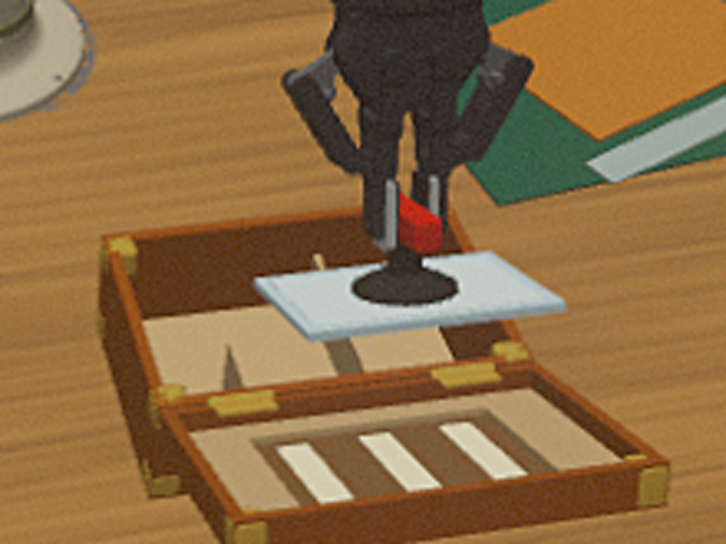

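View pics/top5.png

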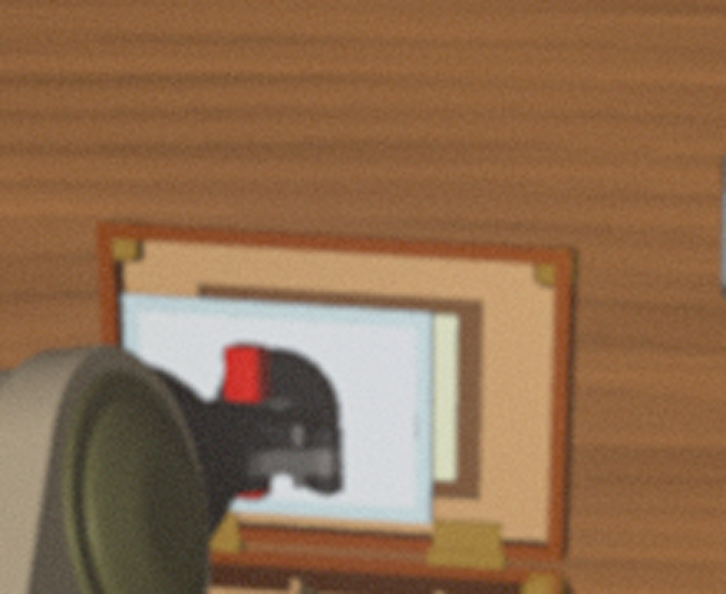

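Run:
```python
from h import *; from lid import *
np.set_printoptions(precision=4,suppress=True)
for n,cs in(("scene5",[(397,195),(469,187),(491,203),(413,212)]),("top5",[(136,149),(231,155),(231,219),(170,217)])):
    im=load(n)["image"][:,:,::-1]; ts=[]
    for (x,y) in cs:
        t=cv2.resize(im[y-10:y+10,x-13:x+13],None,fx=15,fy=15,interpolation=cv2.INTER_NEAREST)
        for k in range(0,26,5): cv2.putText(t,str(x-13+k),(k*15,10),0,.35,(0,0,255),1); cv2.line(t,(k*15+7,12),(k*15+7,16),(0,0,255),1)
        for k in range(0,20,4): cv2.putText(t,str(y-10+k),(0,k*15+11),0,.35,(255,0,0),1)
        ts.append(t)
    cv2.imwrite(f"pics/c_{n}.png",np.vstack([np.hstack(ts[:2]),np.hstack(ts[2:])]))
```

```text
(no output)
```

View pics/c_scene5.png

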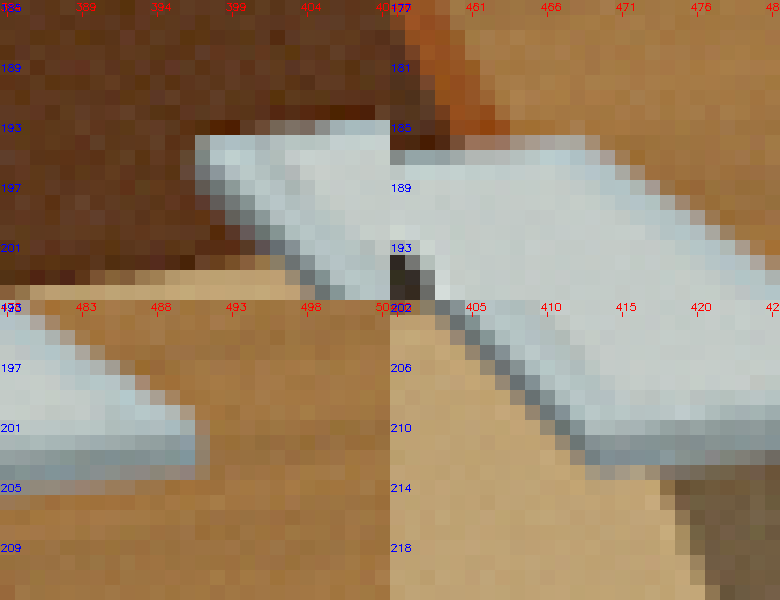

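View pics/c_top5.png

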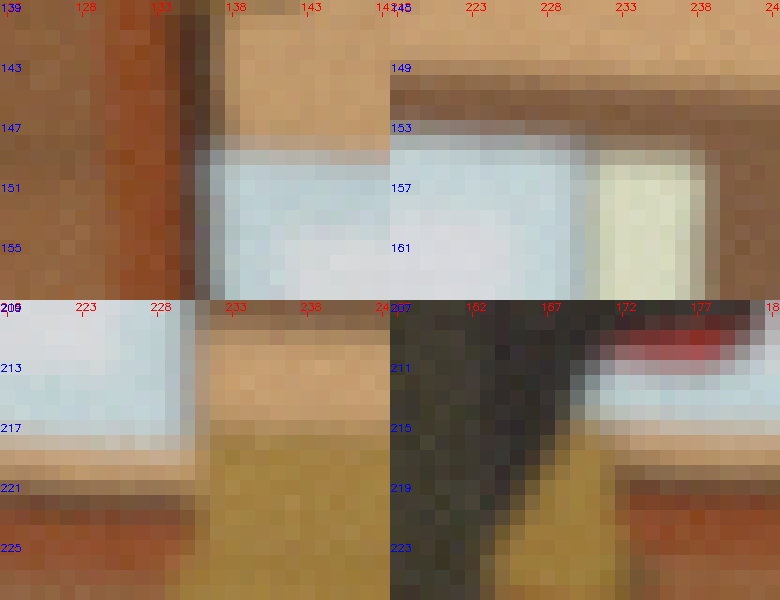

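Run:
```python
from h import *; from lid import *
np.set_printoptions(precision=4,suppress=True)
T,S=load("top5"),load("scene5")
P,g=tri(T,[[230.3,218.6],[136.2,148.5],[230.2,153.6]],S,[[396.9,193.5],[490.7,201.2],[412.8,210.6]]); A,C_,D=P
print(P,g,"AD",np.linalg.norm(A-D),"CD",np.linalg.norm(C_-D))
v=D-A; print("slope",np.degrees(np.arctan2(v[2],np.hypot(*v[:2]))),"yaw",np.degrees(np.arctan2(v[1],v[0])), "roll",np.degrees(np.arctan2((C_-D)[2],(C_-D)[1])))
B=A+C_-D; print(B,proj(S,B),"vs 469.2 185.5"); c=(A+C_)/2; print("centre face",c)
```

```text
[[0.5124 0.0788 0.182 ]
 [0.6059 0.2147 0.2219]
 [0.6003 0.0746 0.2227]] [0.0013 0.0017 0.0014] AD 0.09692891557313357 CD 0.14019260362737565
slope 24.825588009541384 yaw -2.7386886644000223 roll -0.34150722708778786
[0.5181 0.2189 0.1812] [[467.8271 185.3207]] vs 469.2 185.5
centre face [0.5592 0.1468 0.2019]
```

The mirror is held rigidly: slope 24.8° (tool 25.0°) and yaw −2.7°. The tool offset turns out to lie along the tool axis. I'll approach along the lid normal to about 20 mm standoff, then look again.

>>> apply_moves --plan '[{"tx":4,"ty":0,"tz":-9,"rx":0,"ry":-0.005,"rz":0,"jaw":-1},{"tx":8,"ty":0,"tz":-18,"rx":0,"ry":-0.005,"rz":0,"jaw":-1},{"tx":12,"ty":0,"tz":-27,"rx":0,"ry":-0.005,"rz":0,"jaw":-1},{"tx":16,"ty":-1,"tz":-36,"rx":0,"ry":-0.005,"rz":0,"jaw":-1},{"tx":20,"ty":-1,"tz":-45,"rx":0,"ry":-0.005,"rz":0,"jaw":-1},{"tx":24,"ty":-1,"tz":-54,"rx":0,"ry":-0.005,"rz":0,"jaw":-1},{"tx":28,"ty":-1,"tz":-63,"rx":0,"ry":-0.005,"rz":0,"jaw":-1},{"tx":32,"ty":-1,"tz":-72,"rx":0,"ry":-0.005,"rz":0,"jaw":-1},{"tx":32,"ty":-1,"tz":-72,"rx":0,"ry":-0.005,"rz":0,"jaw":-1},{"tx":32,"ty":-1,"tz":-72,"rx":0,"ry":-0.005,"rz":0,"jaw":-1}]'

```text
time_s: 8.75
position: [0.5941, 0.1455, 0.1202]
tool_rot: [[-0.903, 0.045, 0.427], [0.04, 0.999, -0.019], [-0.427, -0.0, -0.904]]
ft_force: [-0.2, -0.4, -3.1]
grip_width: 0.0148
```

Run:
```python
from plan import *
import cv2,pickle
for n,(x,y,w,h) in(("scene",(340,140,200,145)),("top",(110,110,180,130))):
    d=env.get_image(n); pickle.dump(d,open(n+"6.pkl","wb")); cv2.imwrite(f"pics/{n}6.png",cv2.resize(d["image"][y:y+h,x:x+w,::-1],None,fx=4,fy=4,interpolation=cv2.INTER_CUBIC))
o=env.observe(); print(o["position"],o["ft_force"],o["wrist_torque"],o["grip_width"],o["time_s"]); print(Ro.from_matrix(np.c_[-X,Y,-N]@o["tool_rot"].T).as_rotvec())
```

```text
[0.5941 0.1455 0.1207] [ 0.5088  0.2887 -2.8665] [ 0.0563  0.474  -0.0111] 0.014210714425515185 8.85
[ 0.0003  0.0009 -0.    ]
```

View pics/scene6.png

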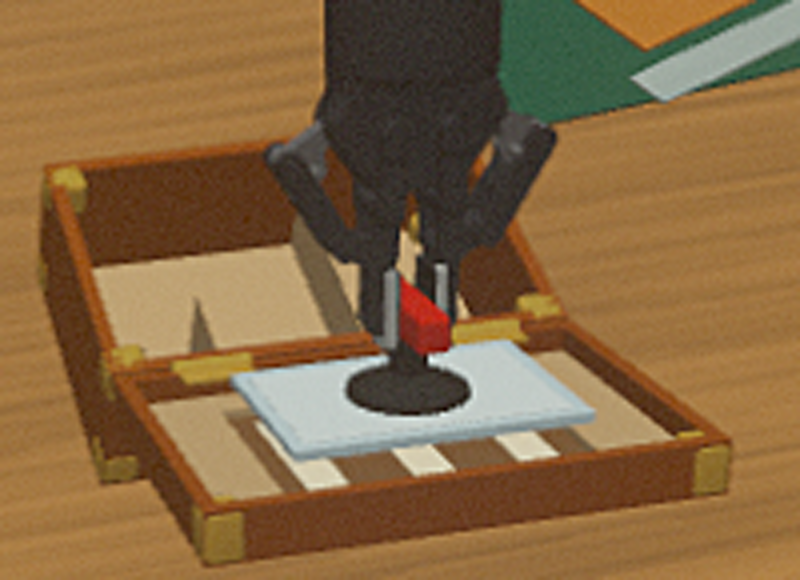

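View pics/top6.png

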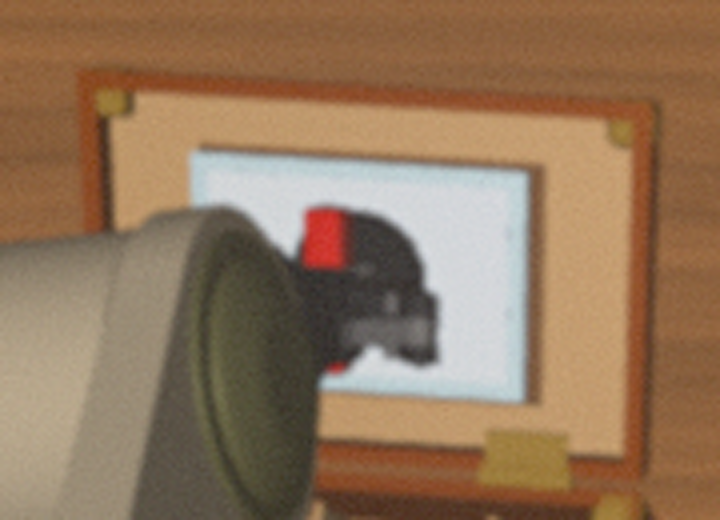

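Run:
```python
from h import *; from lid import *
O=np.array([.5934,.1458,.1258]); d=O-SEAT; print("seat frame mm",d@X*1e3,d@Y*1e3,d@N*1e3)
for n,(x,y,w,hh) in(("scene6",(385,210,120,60)),("top6",(145,135,120,90))):
    D=load(n); k=6; im=cv2.resize(D["image"][:,:,::-1],None,fx=k,fy=k,interpolation=cv2.INTER_CUBIC)
    for o,a,b,z,col in((O,.048,.07,.005,(0,0,255)),(O,.048,.07,0,(255,0,255)),(SEAT,.052,.074,0.005,(0,255,0))):
        q=proj(D,[o+i*a*X+j*b*Y+z*N for i,j in((1,1),(1,-1),(-1,-1),(-1,1))])
        cv2.polylines(im,[np.round((q+.5)*k-.5).astype(int)],True,col,1)
    cv2.imwrite(f"pics/ov_{n}.png",im[y*k:(y+hh)*k,x*k:(x+w)*k])
```

```text
seat frame mm 0.7583315135514737 0.1775563528720513 20.79390534147264
```

View pics/ov_scene6.png

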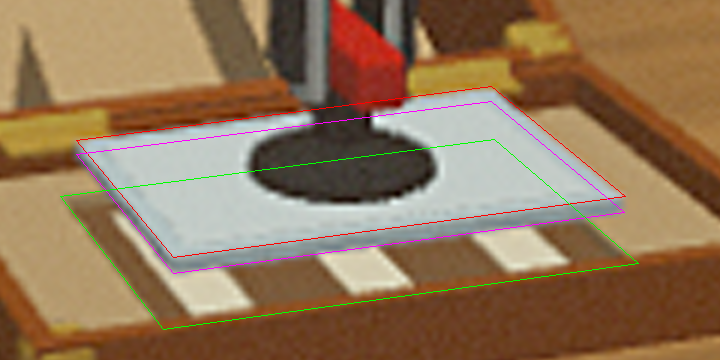

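View pics/ov_top6.png

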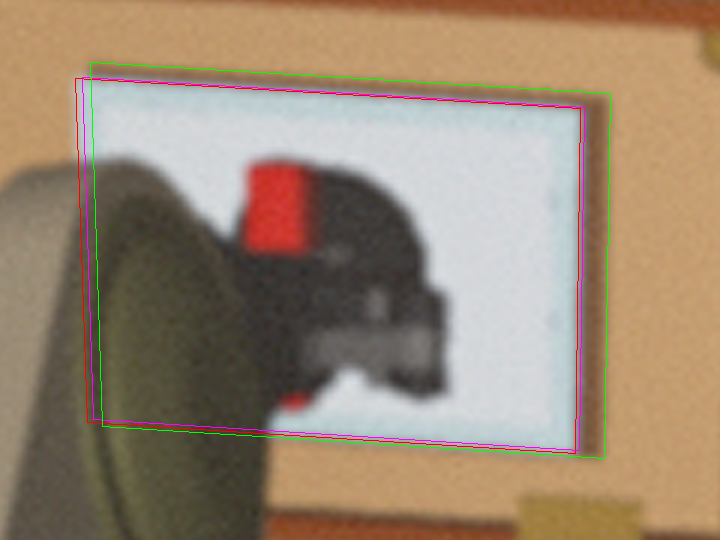

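The overlays agree. In the seat frame the mirror is at about (+0.8, +0.2, +20.8) mm. I'll move to just above the recess mouth.

>>> apply_moves --plan '[{"tx":1,"ty":0,"tz":-3,"rx":0,"ry":0,"rz":0,"jaw":-1},{"tx":2,"ty":0,"tz":-6,"rx":0,"ry":0,"rz":0,"jaw":-1},{"tx":4,"ty":0,"tz":-9,"rx":0,"ry":0,"rz":0,"jaw":-1},{"tx":5,"ty":-0.3,"tz":-12,"rx":0,"ry":0,"rz":0,"jaw":-1},{"tx":5.7,"ty":-0.3,"tz":-14,"rx":0,"ry":0,"rz":0,"jaw":-1},{"tx":5.7,"ty":-0.3,"tz":-14,"rx":0,"ry":0,"rz":0,"jaw":-1},{"tx":5.7,"ty":-0.3,"tz":-14,"rx":0,"ry":0,"rz":0,"jaw":-1}]'

```text
time_s: 9.55
position: [0.5999, 0.1452, 0.1068]
tool_rot: [[-0.903, 0.044, 0.428], [0.04, 0.999, -0.019], [-0.428, -0.0, -0.904]]
ft_force: [1.1, 0.7, -1.9]
grip_width: 0.0148
```

```bash
cat > st.py <<'E'
from plan import *
O=p+np.array([-.0007,.0003,.0051]); d=O-SEAT; f=o["ft_force"]
print("t",o["time_s"],"seat mm",np.array([d@X,d@Y,d@N])*1e3,"f",f,"fN",(f-[.3,.2,-2.9])@N,"fX",(f-[.3,.2,-2.9])@X,"tq",o["wrist_torque"],"rot",Ro.from_matrix(np.c_[-X,Y,-N]@Rt.T).as_rotvec(),o["grip_width"])
E
python3 st.py
```

```text
t 9.55 seat mm [0.0313 0.1371 5.7184] f [ 1.1316  0.6545 -1.9422] fN 0.5195705127400235 fX 1.1421347519781493 tq [-0.0012  0.5027  0.0247] rot [ 0.0003  0.001  -0.    ] 0.014809127649287707
```

>>> apply_moves --plan '[{"tx":0.4,"ty":0,"tz":-0.9,"rx":0,"ry":0,"rz":0,"jaw":-1},{"tx":0.9,"ty":0,"tz":-1.8,"rx":0,"ry":0,"rz":0,"jaw":-1},{"tx":1.3,"ty":0,"tz":-2.7,"rx":0,"ry":0,"rz":0,"jaw":-1},{"tx":1.7,"ty":0,"tz":-3.6,"rx":0,"ry":0,"rz":0,"jaw":-1},{"tx":1.7,"ty":0,"tz":-3.6,"rx":0,"ry":0,"rz":0,"jaw":-1}]'

```text
time_s: 10.05
position: [0.6015, 0.1452, 0.103]
tool_rot: [[-0.903, 0.044, 0.428], [0.04, 0.999, -0.019], [-0.428, -0.0, -0.904]]
ft_force: [0.5, 0.1, -3.3]
grip_width: 0.0145
```

```bash
python3 st.py
```

```text
t 10.05 seat mm [-0.0942  0.195   1.5718] f [ 0.5173  0.0677 -3.3497] fN -0.5018918754422373 fX 0.009366182487278465 tq [0.0766 0.436  0.0147] rot [ 0.0003  0.0006 -0.    ] 0.014547177933095783
```

No contact yet at 1.6 mm by my estimate. I'll continue in small steps.

>>> apply_moves --plan '[{"tx":0.2,"ty":0,"tz":-0.45,"rx":0,"ry":0,"rz":0,"jaw":-1},{"tx":0.4,"ty":0,"tz":-0.9,"rx":0,"ry":0,"rz":0,"jaw":-1},{"tx":0.4,"ty":0,"tz":-0.9,"rx":0,"ry":0,"rz":0,"jaw":-1}]'

```text
time_s: 10.35
position: [0.6019, 0.1452, 0.102]
tool_rot: [[-0.903, 0.045, 0.427], [0.04, 0.999, -0.019], [-0.428, -0.0, -0.904]]
ft_force: [0.2, 0.8, -2.9]
grip_width: 0.0149
```

```bash
python3 st.py
```

```text
t 10.35 seat mm [-0.1405  0.1949  0.5339] f [ 0.2357  0.8441 -2.928 ] fN 0.014407914640520941 fX -0.09590104450821707 tq [0.0186 0.4486 0.0344] rot [0.0003 0.0006 0.    ] 0.01489152669394557
```

>>> apply_moves --plan '[{"tx":0.2,"ty":0,"tz":-0.45,"rx":0,"ry":0,"rz":0,"jaw":-1},{"tx":0.2,"ty":0,"tz":-0.45,"rx":0,"ry":0,"rz":0,"jaw":-1}]'

```text
time_s: 10.55
position: [0.6021, 0.1452, 0.1015]
tool_rot: [[-0.903, 0.045, 0.427], [0.04, 0.999, -0.019], [-0.428, -0.0, -0.904]]
ft_force: [-0.3, -1.1, -2.2]
grip_width: 0.0149
```

```bash
python3 st.py
```

```text
t 10.55 seat mm [-0.1658  0.2059  0.0299] f [-0.2582 -1.0848 -2.2324] fN 0.8174250222636978 fX -0.1672339588559435 tq [0.076  0.4814 0.0224] rot [0.0003 0.0006 0.    ] 0.014933710304847352
```

>>> apply_moves --plan '[{"tx":0.2,"ty":0,"tz":-0.45,"rx":0,"ry":0,"rz":0,"jaw":-1},{"tx":0.2,"ty":0,"tz":-0.45,"rx":0,"ry":0,"rz":0,"jaw":-1}]'

```text
time_s: 10.75
position: [0.6024, 0.1452, 0.1011]
tool_rot: [[-0.903, 0.045, 0.428], [0.04, 0.999, -0.019], [-0.428, -0.0, -0.904]]
ft_force: [0.3, -0.3, -2.4]
grip_width: 0.015
```

```bash
python3 st.py
```

```text
t 10.75 seat mm [-0.1373  0.2594 -0.4528] f [ 0.3471 -0.3389 -2.433 ] fN 0.3918807589037918 fX 0.26377861056076873 tq [-0.0189  0.4522 -0.0306] rot [0.0003 0.0007 0.    ] 0.014990696370842821
```

>>> apply_moves --plan '[{"tx":0.2,"ty":0,"tz":-0.45,"rx":0,"ry":0,"rz":0,"jaw":-1},{"tx":0.2,"ty":0,"tz":-0.45,"rx":0,"ry":0,"rz":0,"jaw":-1}]'

```text
time_s: 10.95
position: [0.6024, 0.1452, 0.1011]
tool_rot: [[-0.903, 0.044, 0.428], [0.04, 0.999, -0.019], [-0.428, -0.0, -0.904]]
ft_force: [-4.4, -0.9, 3.1]
grip_width: 0.0152
```

```bash
python3 st.py
```

```text
t 10.95 seat mm [-0.1156  0.2338 -0.5   ] f [-4.4461 -0.9298  3.1057] fN 7.434445919710517 fX -1.6746382518412426 tq [-0.0406  0.683  -0.0176] rot [ 0.0004  0.0009 -0.    ] 0.015249686436874955
```

Contact came at −0.5 mm estimated depth, so this is the floor and not the surround. The normal force is about 7.4 N, and a slightly larger press should reach about 10 N.

>>> apply_moves --plan '[{"tx":0.3,"ty":0,"tz":-0.6,"rx":0,"ry":0,"rz":0,"jaw":-1},{"tx":0.3,"ty":0,"tz":-0.6,"rx":0,"ry":0,"rz":0,"jaw":-1},{"tx":0.3,"ty":0,"tz":-0.6,"rx":0,"ry":0,"rz":0,"jaw":-1},{"tx":0.3,"ty":0,"tz":-0.6,"rx":0,"ry":0,"rz":0,"jaw":-1},{"tx":0.3,"ty":0,"tz":-0.6,"rx":0,"ry":0,"rz":0,"jaw":-1}]'

```text
time_s: 11.45
position: [0.6024, 0.1452, 0.1011]
tool_rot: [[-0.903, 0.044, 0.428], [0.04, 0.999, -0.019], [-0.428, -0.0, -0.904]]
ft_force: [-7.1, -0.4, 6.0]
grip_width: 0.0148
```

```bash
python3 st.py
python3 - <<'E'
from h import *; from lid import *
from rig import env
O=SEAT
for n,(x,y,w,hh) in(("scene",(380,215,125,65)),("top",(145,135,120,90))):
    D=env.get_image(n); k=6; im=cv2.resize(D["image"][:,:,::-1],None,fx=k,fy=k,interpolation=cv2.INTER_CUBIC)
    cv2.imwrite(f"pics/raw_{n}7.png",im[y*k:(y+hh)*k,x*k:(x+w)*k])
    for o,a,b,z,col in((O,.048,.07,.005,(0,0,255)),(SEAT,.052,.074,0.005,(0,255,0)),(SEAT,.08,.12,.018,(255,0,0))):
        q=proj(D,[o+i*a*X+j*b*Y+z*N for i,j in((1,1),(1,-1),(-1,-1),(-1,1))])
        cv2.polylines(im,[np.round((q+.5)*k-.5).astype(int)],True,col,1)
    cv2.imwrite(f"pics/ov_{n}7.png",im[y*k:(y+hh)*k,x*k:(x+w)*k])
E
python3 st.py
```

```text
t 11.45 seat mm [-0.1016  0.2474 -0.5247] f [-7.0765 -0.3805  6.0382] fN 11.219116863611196 fX -2.819178549950164 tq [-0.0959  0.9205 -0.0503] rot [ 0.0005  0.0011 -0.0002] 0.014802563985352577
t 11.55 seat mm [-0.1004  0.233  -0.5272] f [-6.1208 -0.5457  6.2326] fN 10.983664444576622 fX -1.866317857815415 tq [-0.0863  0.9117 -0.0687] rot [ 0.0005  0.0011 -0.0001] 0.015194872005077973
```

View pics/raw_scene7.png

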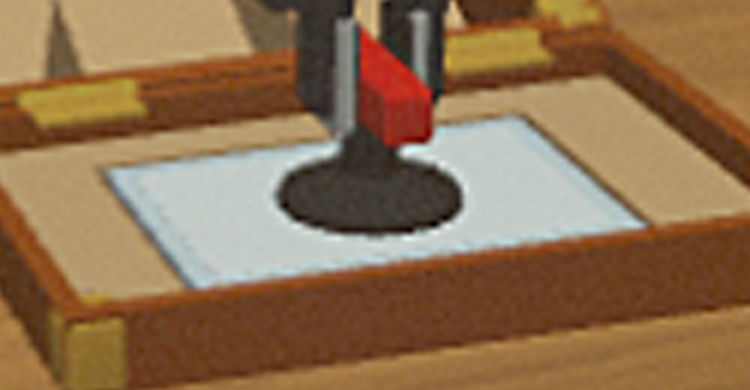

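View pics/ov_scene7.png

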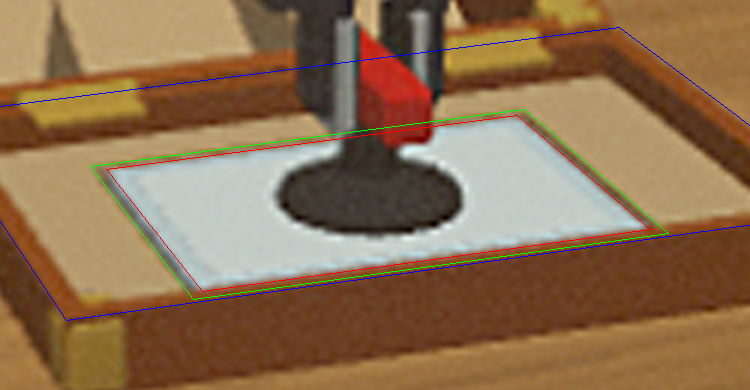

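View pics/ov_top7.png

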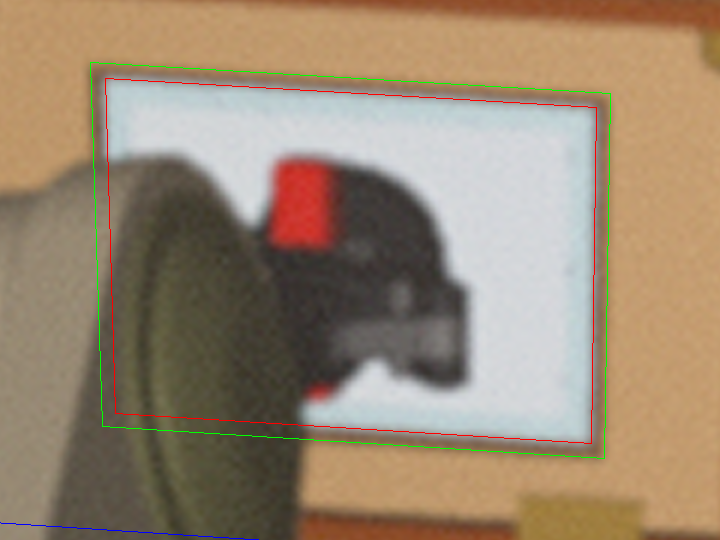

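The mirror sits inside the recess with an even gap all round, at overlay corners (105,78), (597,107) and (592,443) in the top crop. The pressing force is steady at about 11 N and the rim is where it was. I'll check quickly that the lid and the bystanders are undisturbed, then hand in.

```bash
python3 - <<'E'
from h import *; from rig import env
D=env.get_image("scene"); a=load("scene0")["image"].astype(int); b=D["image"].astype(int)
for nm,(x,y,w,h) in dict(jar=(292,278,36,45),spool=(224,295,38,44),hammer=(228,335,140,60),lidfront=(385,255,140,25)).items():
    print(nm,np.abs(a[y:y+h,x:x+w]-b[y:y+h,x:x+w]).mean())
E
python3 st.py; python3 -c "
from rig import env
print(env.close_job())"
```

```text
jar 3.4843621399176956
spool 3.852272727272727
hammer 3.261388888888889
lidfront 9.893809523809523
t 11.6 seat mm [-0.0966  0.2472 -0.5377] f [-6.138  -0.8462  5.7924] fN 10.587311281324041 fX -2.057875604468735 tq [-0.0533  0.897  -0.0844] rot [ 0.0005  0.0011 -0.0001] 0.015065076106642017
the job is handed in; nothing more can be done
None
```

I picked the middle-sized mirror off the cork mat by its red lifter and set it into the lid recess. I handed the job in at 11.6 s, still gripping the lifter and pressing. No verdict is reported, so the figures below are my own estimates.

**Last checks:**
- **Position:** the mirror's origin was about −0.1 mm (x), +0.25 mm (y) and −0.5 mm (z) from the seat, judged from the cameras and arm readings.
- **Angle:** the tool was within about 0.001 rad of the measured lid slope (25.3°) and yaw. The top and scene overlays both showed an even gap around the glass.
- **Force:** the pressing force was steady at about 10.6–11.2 N square to the lid, with about 2 N along the slope. The grip opening was 15 mm on the bar.
- **Jar, spool and hammer:** their image patches changed only by noise.
- **Lid:** the rim still matched its original outline by eye. The lid-front patch changed more (9.9 against about 3.5), which I put down to the mirror now showing in that patch. I did not re-measure the lid.

**What disagreed:**
- **First grasp:** it closed on air. The visible fingertips stood about 29 mm short of the reported TCP along the tool axis, so I went that much lower and gripped.
- **Wrist torque:** it rose by about 0.45 N m under the press, which may come partly from slightly uneven contact. I could not separate that from the sideways force.

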